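Pull the fuse carrier out of the chromatograph's power dock

ROBOT

A 6-joint arm with a two-finger parallel gripper is mounted at the origin on the work surface. World frame = base frame: x ahead of the robot, y to its left, z up, the work surface at z = 0. Lengths are in mm, angles in rad, forces in N, time in s.
With the tool pointing down it reaches from about 350 to 775 mm from the base axis. Payload 7.3 kg.
Tool frame: the origin (TCP) lies at the very end of the fingers, on their centre line; the grasp point (between the pads) lies 19 mm behind it; z points along the fingers, y is the line along which they close (so a half turn about z gives the same grasp; the last joint's range is limited). The gripper opens to 92 mm and grips with 3 to 60 N. Pads are 19 mm wide; open, the fingers measure 130 mm over their backs; the gripper's body (75 mm by 190 mm) begins 47 mm behind the grasp point.
Start: joints at [-1.411, 0.342, 1.524, -0, 1.275, -0.146], TCP at [158.077, -500.656, 226.741] pointing down, gripper open.
Joint ranges: [-2.53, 2.53], [-0.77, 2.02], [0.04, 2.7], [-1, 4.14], [0.28, 2.66], [-3.11, 3.11]. Speed limits (rad/s): [2.57, 2.57, 3.14, 3.14, 3.14, 3.14].

INTERFACE

Orientations are given as [roll, pitch, yaw] about the fixed x, y, z axes, in that order (R = Rz(yaw) Ry(pitch) Rx(roll)).
In Python, from plant import bot gives the robot as it stands.
- The arm moves only by the tool apply_moves, never from a script. Its argument "motion" is text: rows parted by semicolons, each of 4 numbers parted by spaces: the shift along the tool's x, y, z in m, then the turn about the tool's z in degrees. A call has 1 to 8 rows; each row shifts and turns the commanded pose from where the row before left it, along the tool's axes as they then stand; what a row does not reach is not made up. A row lasts 1/8 s, in which the tool goes at most 62.5 mm and 10.7 degrees, less where a joint would pass 70% of its speed; a pose out of reach is approached as far as the arm can. A call with a gripper value outside its range is refused whole. "fingers" is the opening, from -1 (shut) to 1 (fully open), set as the call begins (left out, the last holds). The fingers move at their own pace and stop on an object; the grip force is fixed at half the most. Time passes only in rows, so rows that do not move let the fingers close. It gives the time, the measured TCP pose, the force, the opening and the grip force at its end, in the units of the state.
- bot.get_obs(): the state, without advancing time (a new reading comes with each control period).
- bot.capture(name): name is "side" or "top"; returns a dict with "img" (420x560x3 uint8, blue, green, red), "range_z" (420x560 float32, mm along the optical axis (not along the pixel's ray), 0 where there is no reading), "fx", "fy", "cx", "cy" (pixels), "D" ([k1, k2, p1, p2, k3] as OpenCV has them; the pictures are not rectified), "world_from_camera" (4x4, takes a point from camera to world coordinates). Camera axes: x right, y down, z forward; pixel columns grow to the right and rows downward; lengths in mm; the calibration is good to about 2 mm. A picture is of the moment at which its call begins.
- bot.close_job(): hands the job in; it is judged then, once.
Trained networks look in a picture, given as the dict that the camera call returned (one of the last four; its "shot" number tells which), for a name from the list of things; names that differ only in an ending like _2 or _b are one class to them, and where a whole thing is asked for, a point or a joint stands for the part that bears it (a point fixed in the world has none). Each returns a list of dicts, best first, with "p" (0 to 1); they miss things now and then, are a little off and sometimes report something else, mostly with a low value. They report only what shows in the picture. A call takes as long as a camera call.
- bot.cut_out(picture, thing): "pixels" (420x560 bool, what is visible of it) and "point" ([column, row] in pixels, amid what is visible of it).
The state is a dict: "time": time; "joint_positions": joint angles; "dq": joint speeds; "tau": joint torques, N m; "tool_pos": TCP position; "tcp_rot": TCP orientation; "contact_force": force on the tool from outside, world axes, zero at the start; "moment": the same for the moment, N m; "grip_width": finger opening in mm; "finger_force": force on a finger pad.
Only numpy, scipy, OpenCV 4.12 (cv2) and the standard library are available. Lean on these libraries where they do the work, as an engineer would, in place of code of your own. Each camera call takes 0.05 s, during which the arm holds its last target. There are 200 camera calls.

TASK

Pull the fuse carrier, the plug with the T-shaped handle, straight up out of its socket in the power dock against its spring catch, and put it into the empty steel tray to be checked. Leave the round plug and the block plug fully plugged in.

Things in the scene. Friction and masses are not known exactly. Their poses are not given: they have to be found in the camera images.
- fuse_carrier: Grey plug, T-handle: crossbar 46 (y) x 14 (x) x 14 mm, its centre (grip here, across x) 33 mm above the origin, on a 14 mm stem; black flange 26 (x) x 42 (y) x 6 mm; foot 16 x 30 x 26 mm down in the socket. Origin: centre of the flange's underside, at z 50 mm when plugged in; z up, y along the sockets' row. Sprung catch: pull up with about 10 N (at most 20), free after 26 mm of lift. 60 g.
- round_plug: Leave plugged in: same flange, foot, origin and axes as the fuse carrier, but a round grey knob of diameter 26 mm, its top 28 mm above the origin. The dock is a fixed white box 100 x 230 x 50 mm tall with three sockets in a row, 70 mm apart, any plug in any socket; it may stand left or right of the tray.
- block_plug: Leave plugged in: same flange, foot, origin and axes as the fuse carrier, but a plain grey block 24 (x) x 38 (y) mm, its top 24 mm above the origin.
- tray: Empty open steel tray, fixed to the table: 150 mm (its x) x 180 mm (its y), walls 28 mm tall and 4 mm thick, floor 4 mm thick. Origin at the centre of its underside, z up. The plug may stand or lie in it.

How it is judged (in metres and radians):
On the way:
1. the fuse carrier is lifted clear of its socket (height (world z) of fuse_carrier above 0.078 m), for 0.1 s.
At the end, for the whole second after the job is handed in: The fuse carrier lies or stands at rest in the tray: its origin within the tray's inner walls (71 mm in x, 86 mm in y of the tray's centre) and under 45 mm above the table. The round plug and the block plug are still plugged in, within 8 mm of where they started (x of fuse_carrier in the frame of tray between -0.071 and 0.071 m and y of fuse_carrier in the frame of tray between -0.086 and 0.086 m and height (world z) of fuse_carrier below 0.045 m and linear speed of fuse_carrier below 0.03 m/s and distance of each of round_plug, block_plug from where it was at the start of the episode below 0.008 m); the robot touches nothing.
It fails at once if the round plug is pulled more than 8 mm from its place (distance of round_plug from where it was at the start of the episode above 0.008 m).
It fails at once if the block plug is pulled more than 8 mm from its place (distance of block_plug from where it was at the start of the episode above 0.008 m).
It also fails if it takes over 42 s, if anything falls off the work surface, if the arm or the gripper's body presses on something with over 40 N, if the wrist force passes 120 N, or if a joint passes its speed limit or range.

## Working session

There is one attempt and no reset: what is moved stays moved. The work goes in short steps, Python scripts to look and compute and a tool call to move; the robot and the scene stay as the last step left them, time stands still between calls to the robot, and variables do not carry over. Pictures are saved under pics/ and viewed, at most 10 in all, crops included, and the job is handed in when it is done.

Besides the shell and the picture viewer there is one more tool, called after ">>>" by a JSON object that holds its "api" and its "payload". apply_moves: Moves the arm, as the interface text tells. Its arguments: {"type":"object","properties":{"motion":{"type":"string"},"fingers":{"type":"number"}},"required":["motion"]}

```bash
mkdir -p pics; cat > h.py <<'E'
import numpy as np, cv2
from plant import bot
def pts(c, mask):
    m = mask & (c["range_z"]>0)
    r,cc = np.nonzero(m)
    K=np.array([[c["fx"],0,c["cx"]],[0,c["fy"],c["cy"]],[0,0,1]])
    u=cv2.undistortPoints(np.stack([cc,r],1).astype(np.float64)[:,None],K,np.array(c["D"],float))[:,0]
    z=c["range_z"][r,cc]
    P=np.c_[u*z[:,None],z,np.ones(len(z))]
    return (P@np.array(c["world_from_camera"]).T)[:,:3]
E
python3 - <<'E'
from h import *
o=bot.get_obs(); print(o)
ims=[]
for n in ("top","side"):
    c=bot.capture(n); im=c["img"].copy()
    print(n,np.round(c["world_from_camera"],2).tolist())
    for t in ("fuse_carrier","round_plug","block_plug","tray"):
        for d in bot.cut_out(c,t)[:2]:
            p=pts(c,d["pixels"]); 
            if len(p)<5: continue
            print(t,round(d["p"],2),np.round(d["point"]),len(p),"med",np.median(p,0).round(),"lo",np.percentile(p,2,0).round(),"hi",np.percentile(p,98,0).round())
            if t=="tray" :print(cv2.minAreaRect(p[:,:2].astype(np.float32)))
            else:
                q=p[p[:,2]>np.percentile(p[:,2],98)-5]; print("  top",len(q),cv2.minAreaRect(q[:,:2].astype(np.float32)))
    cv2.imwrite(f"pics/{n}0.png",im)
E
```

```text
{'time': 0.0, 'joint_positions': array([-1.41099317e+00,  3.42719116e-01,  1.52500558e+00,  1.41292246e-05,
        1.27539690e+00, -1.45970854e-01]), 'dq': array([-1.80775528e-03, -2.25140054e-03,  8.59385865e-05,  1.59048574e-03,
       -2.87104213e-04,  1.94818195e-03]), 'tau': array([ 8.96060264e-04, -4.31234372e+01, -2.44217134e+01,  7.18402304e-02,
        5.59386739e-02, -1.10054689e-04]), 'tool_pos': array([ 158.0169335 , -500.23467018,  226.05082813]), 'tcp_rot': array([-3.14008194e+00, -2.35755313e-04,  3.05769713e-01]), 'contact_force': array([ 0.45750718,  0.05109897, -0.5601498 ]), 'moment': array([ 0.01214226, -0.03182207,  0.01238531]), 'finger_force': 0.0, 'grip_width': 91.82076497596647}
top [[0.01, -0.99, 0.13, 406.78], [-1.0, -0.01, 0.01, -27.56], [-0.01, -0.13, -0.99, 1058.94], [0.0, 0.0, 0.0, 1.0]]
fuse_carrier 0.84 [337. 217.] 327 med [ 525. -129.   87.] lo [ 512. -150.   49.] hi [ 540. -107.   92.]
  top 152 ((528.432861328125, -129.22593688964844), (45.4433479309082, 13.943504333496094), 72.91437530517578)
block_plug 0.66 [408. 240.] 349 med [ 486. -260.   72.
[... 600 characters left out ...]
 -132.0632781982422), (45.007991790771484, 12.640448570251465), 73.021240234375)
round_plug 0.91 [254. 301.] 401 med [ 505. -205.   67.] lo [ 492. -216.   52.] hi [ 521. -182.   78.]
  top 162 ((505.2707214355469, -197.2012481689453), (24.912935256958008, 23.813251495361328), 88.01435089111328)
block_plug 0.72 [250. 334.] 546 med [ 486. -273.   71.] lo [ 471. -285.   50.] hi [ 501. -246.   75.]
  top 326 ((486.2767028808594, -263.22576904296875), (39.140357971191406, 23.87497901916504), 73.70274353027344)
tray 0.92 [278. 188.] 3859 med [593. 189.   4.] lo [518.  93.  -0.] hi [666. 277.  27.]
((596.4534912109375, 205.69326782226562), (230.6763153076172, 157.10484313964844), 84.31724548339844)
```

View picture.

View pics/top0.png

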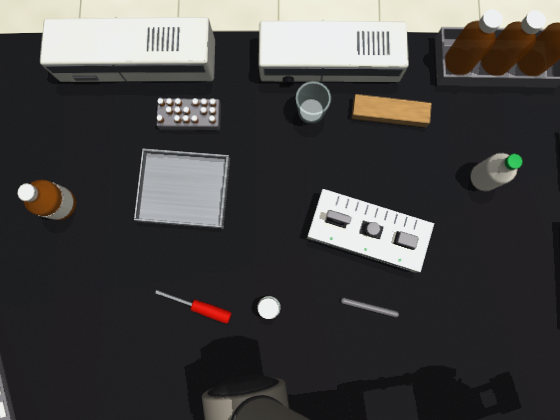

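Top view: dock at (370,230) with fuse carrier (338,217), round plug (373,229), block plug (407,240); tray at (182,188), path between them clear. Measurements fit the given sizes (crossbar top z≈90, row angle ≈72.9°).

>>> {"api": "apply_moves", "payload": {"motion": "0.046 -0.024 0 0; 0.046 -0.024 0 0; 0.046 -0.024 0 0; 0.046 -0.024 0 0; 0.046 -0.024 0 0; 0.046 -0.024 0 0; 0.046 -0.024 0 0; 0.046 -0.024 0 0", "fingers": 1}}

```text
time: 1.5
tool_pos: [452.3, -205.5, 226.9]
tcp_rot: [3.141, -0.0, 0.306]
contact_force: [0.5, -0.5, 0.2]
grip_width: 91.4
finger_force: 0.0
```

>>> {"api": "apply_moves", "payload": {"motion": "0.046 -0.024 0 0; 0.046 -0.024 0 0; 0 0 0 -9.2; 0 0 0 -9.2; 0 0 0 -9.2; 0 0 0 -9.2; 0 0 0 -9.2; 0 0 0 -9.2"}}

```text
time: 2.5
tool_pos: [524.5, -133.3, 226.7]
tcp_rot: [3.142, 0.0, 1.275]
contact_force: [0.3, 0.5, -0.1]
grip_width: 91.7
finger_force: 0.0
```

```bash
python3 - <<'E'
from h import *
o=bot.get_obs(); print(o["time"],o["tool_pos"],o["tcp_rot"])
y=o["tcp_rot"][2]
for n in ("top","side"):
    c=bot.capture(n)
    for t in ("fuse_carrier","round_plug"):
        for d in bot.cut_out(c,t)[:1]:
            p=pts(c,d["pixels"]); q=p[p[:,2]>np.percentile(p[:,2],98)-5]; 
            if len(q)>9: print(n,t,d["p"],len(q),q[:,2].max(),cv2.minAreaRect(q[:,:2].astype(np.float32)))
e=np.array([527.4,-130.6])-o["tool_pos"][:2]
print("tool xy",e@[np.cos(y),np.sin(y)],e@[np.sin(y),-np.cos(y)])
E
```

```text
2.5 [ 524.48625641 -133.28090795  226.71590697] [3.14153588e+00 7.06635632e-05 1.27455852e+00]
top fuse_carrier 0.61 15 92.31100815511809 ((532.9347534179688, -109.78185272216797), (3.9455416202545166, 11.760129928588867), 88.90834045410156)
side fuse_carrier 0.86 167 91.01371112355469 ((526.2576293945312, -129.6269989013672), (46.557106018066406, 14.269630432128906), 73.1021957397461)
side round_plug 0.74 160 79.32634773958966 ((505.92987060546875, -197.5548095703125), (23.995832443237305, 21.920318603515625), 84.26734161376953)
tool xy 3.4147232775291028 2.004204097516488
```

>>> {"api": "apply_moves", "payload": {"motion": "0.003 0.002 0.04 0; 0 0 0.04 0; 0 0 0.025 0; 0 0 0.015 0; 0 0 0.015 0; 0 0 0.015 0; 0 0 0.012 0; 0 0 0 0"}}

```text
time: 3.8
tool_pos: [526.8, -130.9, 63.9]
tcp_rot: [-3.14, -0.0, 1.269]
contact_force: [-0.7, 0.1, 0.9]
grip_width: 91.5
finger_force: 0.0
```

```bash
python3 - <<'E'
from h import *
o=bot.get_obs(); print(o["time"],o["tool_pos"],o["tcp_rot"],o["contact_force"])
c=bot.capture("side"); cv2.imwrite("pics/s1.png",cv2.resize(c["img"][190:370,170:370],None,fx=3,fy=3))
E
```

```text
3.8 [ 526.81410413 -130.87009958   63.87641523] [-3.14000330e+00 -5.80731779e-05  1.26908660e+00] [-0.66745113  0.11372286  0.92842142]
```

View pics/s1.png

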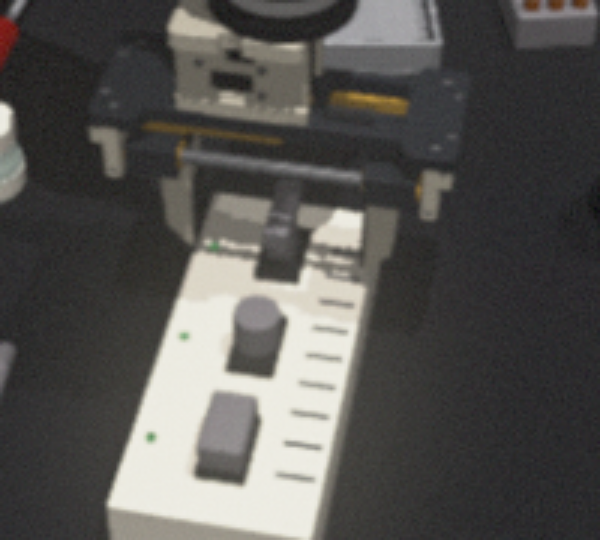

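The fingers straddle the T-handle (crop 285,225) centrally; the other two plugs (258,330) and (230,435) are clear. Close.

>>> {"api": "apply_moves", "payload": {"motion": "0 0 0 0; 0 0 0 0; 0 0 0 0; 0 0 0 0; 0 0 0 0; 0 0 0 0; 0 0 0 0; 0 0 0 0", "fingers": -1}}

```text
time: 4.85
tool_pos: [527.3, -131.0, 64.7]
tcp_rot: [-3.142, 0.0, 1.269]
contact_force: [0.1, -0.1, 0.6]
grip_width: 16.5
finger_force: 0.0
```

>>> {"api": "apply_moves", "payload": {"motion": "0 0 0 0; 0 0 0 0; 0 0 0 0; 0 0 0 0"}}

```text
time: 5.35
tool_pos: [527.2, -131.0, 64.7]
tcp_rot: [-3.141, 0.0, 1.269]
contact_force: [-0.2, -0.2, -1.1]
grip_width: 13.9
finger_force: 30.0
```

Gripped at 13.9 mm, 30 N. Pull up slowly.

>>> {"api": "apply_moves", "payload": {"motion": "0 0 -0.004 0; 0 0 -0.004 0; 0 0 -0.004 0; 0 0 -0.004 0; 0 0 -0.004 0; 0 0 -0.004 0; 0 0 -0.004 0; 0 0 -0.004 0"}}

```text
time: 6.35
tool_pos: [527.6, -131.2, 97.4]
tcp_rot: [3.141, 0.0, 1.269]
contact_force: [0.5, 0.2, -0.6]
grip_width: 13.7
finger_force: 30.0
```

>>> {"api": "apply_moves", "payload": {"motion": "0 0 -0.01 0; 0 0 -0.02 0; 0 0 -0.03 0; 0 0 -0.03 0; 0 0 0 0; 0 0 0 0"}}

```text
time: 7.1
tool_pos: [526.8, -130.8, 186.1]
tcp_rot: [-3.141, 0.0, 1.269]
contact_force: [-0.3, -0.9, -1.3]
grip_width: 14.0
finger_force: 30.0
```

```bash
python3 - <<'E'
from h import *
o=bot.get_obs(); print(o["time"],o["tool_pos"],o["tcp_rot"],o["grip_width"],o["contact_force"])
y=o["tcp_rot"][2]
c=bot.capture("side"); cv2.imwrite("pics/s2.png",c["img"])
for t in ("fuse_carrier","round_plug","block_plug"):
    for d in bot.cut_out(c,t)[:1]:
        p=pts(c,d["pixels"]); print(t,d["p"],len(p),np.median(p,0),np.percentile(p[:,2],[2,98]))
e=np.array([596,188])-o["tool_pos"][:2]
print("tool xy",e@[np.cos(y),np.sin(y)],e@[np.sin(y),-np.cos(y)])
E
```

```text
7.1 [ 526.80785873 -130.84823428  186.06100783] [-3.14056402e+00  2.02206220e-05  1.26921940e+00] 13.968892317743165 [-0.27887694 -0.92854668 -1.28185158]
fuse_carrier 0.89 506 [ 523.02922969 -142.10410781  176.57054847] [143.91923053 210.85689635]
round_plug 0.68 411 [ 504.79258707 -205.33609736   66.64724366] [51.39959148 77.83520246]
block_plug 0.63 533 [ 485.30056714 -273.4832198    71.31119301] [49.84626394 74.43796806]
tool xy 325.01027459467247 -28.63687006865493
```

View pics/s2.png

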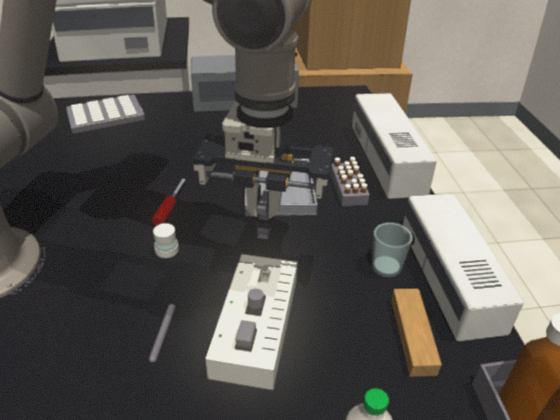

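The carrier hangs in the gripper (263,215), its socket is empty, and the other plugs still sit at (257,300) and (247,335). Over to the tray.

>>> {"api": "apply_moves", "payload": {"motion": "0.025 -0.002 0 0; 0.05 -0.004 0 0; 0.05 -0.005 0 0; 0.05 -0.005 0 0; 0.05 -0.005 0 0; 0.05 -0.004 0 0; 0.035 -0.002 0 0; 0.015 -0.001 0 0"}}

```text
time: 8.3
tool_pos: [596.8, 189.3, 185.7]
tcp_rot: [-3.14, 0.001, 1.271]
contact_force: [0.4, -0.2, -0.5]
grip_width: 13.8
finger_force: 30.0
```

>>> {"api": "apply_moves", "payload": {"motion": "0 0 0.03 0; 0 0 0.035 0; 0 0 0.03 0; 0 0 0.02 0; 0 0 0.012 0; 0 0 0.008 0; 0 0 0 0; 0 0 0 0"}}

```text
time: 9.3
tool_pos: [597.6, 187.6, 52.5]
tcp_rot: [3.14, -0.001, 1.269]
contact_force: [-0.0, -0.0, -1.4]
grip_width: 13.8
finger_force: 30.0
```

```bash
python3 - <<'E'
from h import *
o=bot.get_obs(); print(o["time"],o["tool_pos"],o["tcp_rot"],o["grip_width"],o["contact_force"])
c=bot.capture("side"); cv2.imwrite("pics/s3.png",cv2.resize(c["img"][90:270,180:380],None,fx=3,fy=3))
for d in bot.cut_out(c,"fuse_carrier")[:1]:
    p=pts(c,d["pixels"]); print(d["p"],len(p),np.median(p,0),np.percentile(p[:,2],[2,98]))
E
```

```text
9.3 [597.57684574 187.64393407  52.48623939] [ 3.14032414e+00 -5.21237758e-04  1.26922031e+00] 13.760730731771734 [-0.01517899 -0.02439018 -1.40590985]
0.5 257 [594.15045914 176.6310158   43.87282749] [14.91373775 77.81580078]
```

View pics/s3.png

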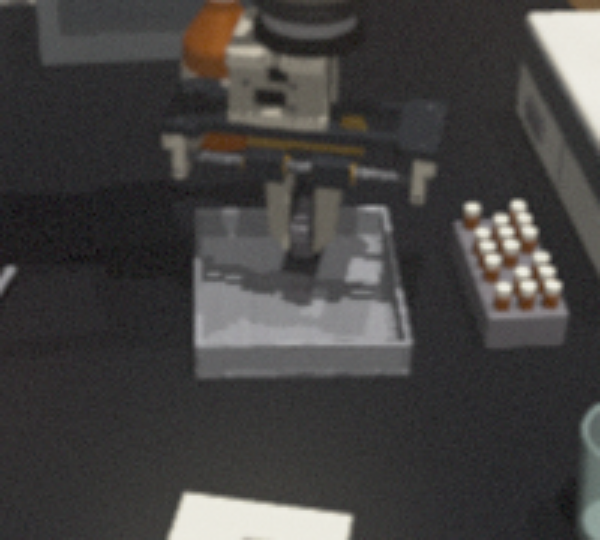

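The carrier (302,255) hangs over the tray's middle, about 8 mm above the floor. Lower until light contact, then release and rise.

>>> {"api": "apply_moves", "payload": {"motion": "0 0 0.002 0; 0 0 0.002 0; 0 0 0.002 0; 0 0 0.001 0; 0 0 0 0; 0 0 0 0"}}

```text
time: 10.15
tool_pos: [597.1, 187.6, 44.7]
tcp_rot: [-3.142, 0.0, 1.269]
contact_force: [-0.3, 0.9, -0.1]
grip_width: 14.0
finger_force: 30.0
```

>>> {"api": "apply_moves", "payload": {"motion": "0 0 0 0; 0 0 0 0; 0 0 0 0; 0 0 0 0; 0 0 0 0; 0 0 0 0; 0 0 0 0; 0 0 0 0", "fingers": 1}}

```text
time: 11.15
tool_pos: [597.1, 187.6, 44.7]
tcp_rot: [3.142, 0.0, 1.269]
contact_force: [-0.1, 0.5, 0.0]
grip_width: 89.0
finger_force: 0.0
```

>>> {"api": "apply_moves", "payload": {"motion": "0 0 0 0; 0 0 0 0; 0 0 -0.01 0; 0 0 -0.03 0; 0 0 -0.04 0; 0 0 -0.04 0; 0 0 -0.02 0; 0 0 0 0"}}

```text
time: 12.15
tool_pos: [598.0, 187.8, 187.2]
tcp_rot: [3.137, -0.002, 1.269]
contact_force: [-0.4, 0.3, 0.3]
grip_width: 91.7
finger_force: 0.0
```

```bash
python3 - <<'E'
from h import *
o=bot.get_obs(); print(o["time"],o["tool_pos"],o["grip_width"],o["contact_force"])
c=bot.capture("side"); cv2.imwrite("pics/s4.png",c["img"])
for t in ("fuse_carrier","round_plug","block_plug"):
    for d in bot.cut_out(c,t)[:1]:
        p=pts(c,d["pixels"]); print(t,d["p"],len(p),np.median(p,0),np.percentile(p[:,2],[2,98]))
E
```

```text
12.15 [598.02504819 187.83258424 187.1910209 ] 91.71256027946406 [-0.40444367  0.31724421  0.32362759]
fuse_carrier 0.58 293 [594.63299564 178.73674792  36.13609518] [ 7.2295042  70.15525135]
round_plug 0.86 388 [ 504.92386079 -205.85923901   65.23455149] [51.87987518 77.84877698]
block_plug 0.67 560 [ 485.79639382 -272.96323292   71.14262638] [48.74887181 74.66820837]
```

View pics/s4.png

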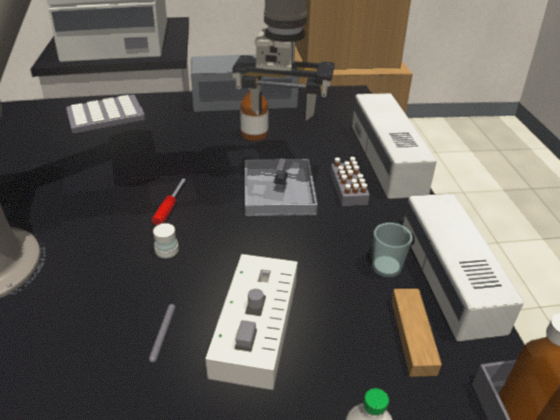

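The carrier stands in the tray (281,178), its top at z≈70. The socket is empty, both other plugs (257,300), (247,335) are in place, and the gripper is clear.

```bash
python3 -c "
from plant import bot
print(bot.close_job())"
```

```text
the job is handed in; nothing more can be done
None
```

The job is handed in: the fuse carrier stands upright in the tray, the round and block plugs are still plugged in, and the arm is clear (about 12 s used; no verdict was returned).

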